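# Flip the tag of the reground drill tray

### The arm

A 6-joint arm with a two-finger parallel gripper is mounted at the origin on the work surface. World frame = base frame: x ahead of the robot, y to its left, z up, the work surface at z = 0. Lengths are in mm, angles in rad, forces in N, time in s.
With the tool pointing down it reaches from about 300 to 775 mm from the base axis. Payload 14.6 kg.
Tool frame: the origin (TCP) lies midway between the tips of the shut fingers; the grasp point (between the pads) lies 19 mm behind it; y points along the fingers, z is the direction in which the jaws open and shut, and the axes are right-handed (so a half turn about y gives the same grasp; the last joint's range is limited). The gripper opens to 85 mm and grips with 20 to 120 N. Pads are 22 mm wide; open, the fingers measure 114 mm over their backs; the gripper's body (76 mm by 85 mm) begins 54 mm behind the grasp point. The pads swing forward as they close: fully open they stand 13 mm farther back than shut.
Start: joints at [1.071, 0.3, 1.521, -0, 1.321, -0.067], TCP at [230.674, 499.278, 231.281] pointing down, gripper open.
Joint ranges: [-3.03, 3.03], [-0.79, 2.21], [0.23, 2.52], [-1.04, 4.18], [0, 3.07], [-2.55, 2.55]. Speed limits (rad/s): [2.22, 2.22, 2.57, 3.14, 3.14, 3.14].

### API

Orientations are given as a unit quaternion [w, x, y, z].
In Python, from workcell import r gives the robot as it stands.
- The arm moves only by the shell command python3 -m inch 'ROWS' [FORCE]. ROWS is JSON, a list of rows, each a list of 3 entries, a list of its own where there are three numbers: the opening, from -1 (shut) to 1 (fully open), then the shift along the tool's x, y, z in m, then the turn about the tool's y in degrees. A call has 1 to 10 rows; each row shifts and turns the commanded pose from where the row before left it, along the tool's axes as they then stand; what a row does not reach is not made up. A row lasts 1/10 s, in which the tool goes at most 50 mm and 8.59 degrees, less where a joint would pass 70% of its speed; a pose out of reach is approached as far as the arm can. A call with a gripper value outside its range is refused whole. The fingers move at their own pace and stop on an object; FORCE is the grip in N (left out, the last holds). Time passes only in rows, so rows that do not move let the fingers close. It gives the time, the measured TCP pose, the force and the opening at its end, in the units of the state.
- r.state(): the state, without advancing time (a new reading comes with each control period).
- r.read_camera(name): name is "side" or "top" or "wrist"; returns the picture (420x560x3 uint8, red, green, blue); there is no depth.
- r.camera_info(name): a dict with "fov_y" (degrees; the focal length in pixels is half the picture's height over the tangent of half this angle, whatever the lens; pixels are square), "cx", "cy" (the principal point, pixels), "k1" (the pictures are not rectified: a ray, as slopes to the right and down, at radius r is drawn at 1 + k1 r^2 times it, then the intrinsics apply), "R" (3x3) and "t" (3): a world point X has camera coordinates R X + t. Camera axes: x right, y down, z forward; pixel columns grow to the right and rows downward; lengths in mm; the calibration is good to about 2 mm. A picture is of the moment at which its call begins: read the wrist's pose just before it. camera_info takes no time and is no camera call; for the wrist camera it gives the pose at the moment of the call.
- r.hand_in(): hands the job in, once; it reports no verdict.
The state is a dict: "t": time; "joint_pos": joint angles; "qd": joint speeds; "tau": joint torques, N m; "ee_pos": TCP position; "ee_rot": TCP orientation; "ft_force": force on the tool from outside, world axes, zero at the start; "torque": the same for the moment, N m; "grip_width": opening from 0.0 (shut) to 1.0 (fully open).
Only numpy, scipy, OpenCV 4.12 (cv2) and the standard library are available. Lean on these libraries where they do the work, as an engineer would, in place of code of your own. Each camera call takes 0.05 s, during which the arm holds its last target.

### The job

Three tool trays stand on the grinding bench, each with a hinged metal tag on the bracket at its front. The tray with the three thick twist drills has been reground: with a fingertip, push its upright tag from behind, over its hinge and all the way down onto the lower stop at the front, so that it shows its other face. Don't force the tag, don't lift or shove the trays, leave the other two tags as they are, and don't disturb anything else on the bench.

Things in the scene. Friction and masses are not known exactly. Their poses are not given: they have to be found in the camera images.
- thick_tray: The tray whose tag is to be flipped: a grey open sheet-metal tray, 150 x 110 mm (its x by y), walls 32 mm high, with three 20 mm thick twist drills lying side by side in it; about 1.5 kg with its drills, loose on the bench. Origin: centre of its underside. Its own -x side is the front, which carries the tag bracket and faces the robot within 13 degrees; +x is its back; z up.
- thick_pivot (a point): The hinge axis of the thick-drill tray's tag, midway along it: 80 mm in front of the tray's centre (tray x = -80 mm, y = 0) and 85 mm above the bench. The hinge pin lies along the tray's y axis, between two lugs at y = +-38 mm which reach 94 mm above the bench. Below it a bracket plate stands against the tray's front wall; two narrow stop tongues (at y = +-26 mm) slope 25 mm up-back and 25 mm down-front from the pin and stop the tag both ways.
- thick_tag_edge (a point): The middle of the free edge of the thick-drill tray's tag, 80 mm from the hinge axis. The tag is an aluminium plate 60 mm wide (along the hinge) and 3 mm thick, 45 g, its free edge rolled to 7 mm diameter. At the start it stands up from the hinge, leaning back over the drills, 50 to 70 degrees above level, a ring on the face towards the robot; behind it there is only air above the drills. The face behind bears two bars.
- thick_tag (a joint): Angle of that tag about its hinge, rad: 0 = on its upper stop, pointing up and back at 50 degrees above level (tray +x side); 0.70 = upright; 2.27 = level, pointing forward (tray -x); 3.14 = on its lower stop, pointing forward and down at 50 degrees below level, other face showing. It turns up-over-forward, stopped at 0 and 3.14. The hinge is stiff (0.05 Nm of friction): about 1 N at the free edge moves it and it stays at any angle where it is left.
- thin_tray: An equal tray with an equal tag, holding seven thin (6.5 mm) drills: leave alone. Origin: centre of its underside.
- thin_tag_edge (a point): Middle of the free edge of the thin-drill tray's tag, which stands up on its upper stop, or up to 20 degrees off it, like the first. Leave it as it is.
- sink_tray: An equal tray with an equal tag, holding six short countersinks standing point up: leave alone. Origin: centre of its underside.
- sink_tag_edge (a point): Middle of the free edge of the countersink tray's tag, which is already flipped over and points forward and down. Leave it as it is.
- gauge: Small steel drill-point gauge, about 85 x 35 mm and 12 mm high, lying in front of the trays. Origin: underside. Leave alone.
- collet: Small steel collet, 33 mm in diameter and 27 mm high, standing in front of the trays. Origin: underside. Leave alone.
- loose_drill: Single drill, 13 x 125 mm, lying to the left of the trays, as the robot sees it. Leave alone.
- caliper: Caliper, 240 mm long, 12 mm high, lying to the right of the trays. Leave alone.
- dresser: Wheel dresser with a round handle, 250 mm long, 40 mm high, lying to the right of the trays. Leave alone.
- oiler: Oil can, 72 mm in diameter, body 90 mm and spout 150 mm high, standing to the left of the trays. Leave alone.
- collet_block: Square steel block with a round nut on top, 50 x 50 x 58 mm, beyond the trays. Leave alone.
- glasses: Clear safety glasses, 145 x 145 x 55 mm, to the left of the trays. Leave alone.

How it is judged:
By the outcome, as a careful person would: the job done as asked, in the order asked, and still so for the second after the job is handed in, with the robot touching nothing.
It also fails if it takes over 43 s, if anything falls off the work surface, if the arm or the gripper's body presses on something with over 40 N, if the wrist force passes 120 N, or if a joint passes its speed limit or range.

## Working session

There is one attempt and no reset: what is moved stays moved. The work goes in short steps, Python scripts to look and compute and a shell command to move; the robot and the scene stay as the last step left them, time stands still between calls to the robot, and variables do not carry over. Pictures are saved under pics/ and viewed, and the job is handed in when it is done.

```bash
ls; mkdir -p pics
python3 - <<'E'
from workcell import r
import cv2
print(r.state())
for n in ("side","top","wrist"):
    i=r.camera_info(n); print(n,i)
    cv2.imwrite(f"pics/{n}0.png",r.read_camera(n)[:,:,::-1])
E
```

```text
pics
{'t': 0.0, 'joint_pos': array([ 1.07138465e+00,  3.00477684e-01,  1.52158643e+00, -3.69118427e-05,
        1.32069993e+00, -6.66168009e-02]), 'qd': array([ 1.11315734e-03,  1.07472543e-03, -4.70341915e-05,  8.29113308e-04,
       -1.51313968e-03, -1.18526084e-03]), 'tau': array([ 4.38923789e-04, -5.43502235e+01, -3.61795592e+01, -4.31400963e-05,
        4.07320375e-03, -4.03835770e-05]), 'ee_pos': array([230.58108493, 499.0720731 , 230.71544189]), 'ee_rot': array([-0.69021452,  0.69101692, -0.15192498,  0.15171796]), 'ft_force': array([ 0.73491072,  0.17055979, -0.09326454]), 'torque': array([ 0.00796558, -0.00364328,  0.04600035]), 'grip_width': 0.9989104278594532}
side {'fov_y': 50.84757178019234, 'cx': 288.39769932913504, 'cy': 212.99229844157313, 'k1': -0.10214584253310806, 'R': array([[ 0.93181256, -0.3624303 ,  0.01922569],
       [-0.24831489, -0.67526249, -0.69452162],
       [ 0.26469807,  0.64238994, -0.71921491]]), 't': array([-559.30425218,  218.46156851, 1195.03701957])}
top {'fov_y': 55.53564476248806, 'cx': 281.8470103800055, 'cy': 211.5137515192973, 'k1': -0.038616483269770116, 'R': array([[ 0.01557859, -0.99984555,  0.00813582],
       [-0.99292721, -0.01642758, -0.11758271],
       [ 0.1176982 , -0.00624651, -0.99302977]]), 't': array([ -36.18770656,  596.88139273, 1135.59664562])}
wrist {'fov_y': 60.25226653560693, 'cx': 275.5275114211627, 'cy': 206.38027567754497, 'k1': -0.011371472970491918, 'R': array([[ 4.18878155e-01,  9.08042441e-01,  1.31819642e-04],
       [ 8.76111191e-01, -4.04186483e-01,  2.62797390e-01],
       [ 2.38684463e-01, -1.09964597e-01, -9.64851032e-01]]), 't': array([-550.33200914,  -34.24760653,  376.64681662])}
```

View pics/side0.png

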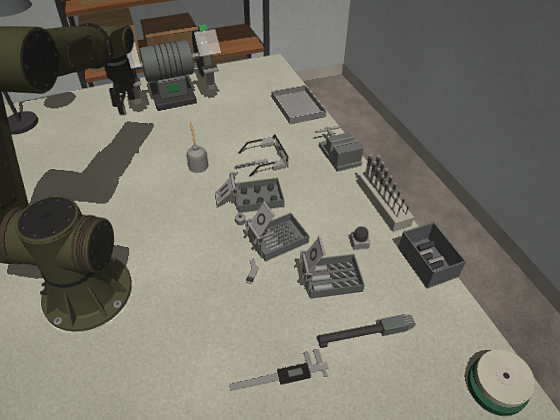

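View pics/top0.png

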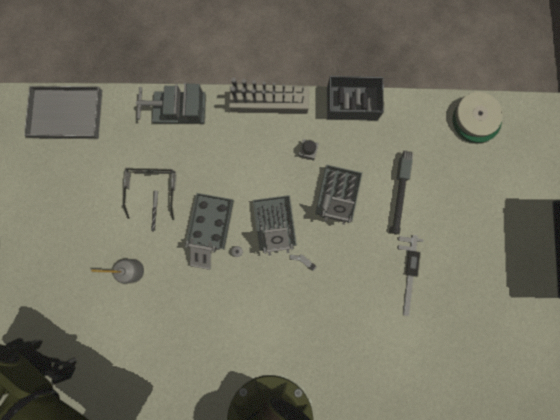

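View pics/wrist0.png

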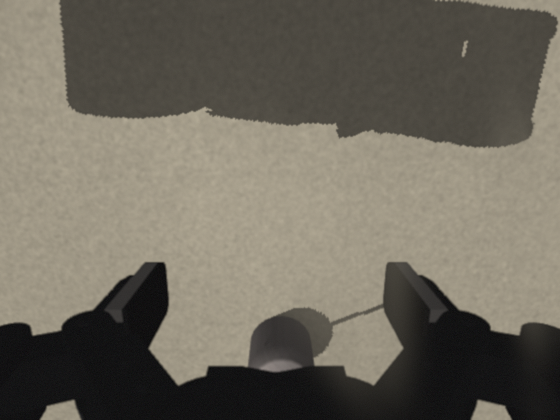

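The side picture shows the thick-drill tray at about (333,272), its ring tag at about (315,255). In the top picture it is at about (340,195). The other two trays are to its left. I'll enlarge both views.

Run:
```python
import cv2
a=cv2.imread("pics/side0.png")[225:305,285:375]
b=cv2.imread("pics/top0.png")[155:230,305:375]
cv2.imwrite("pics/side0z.png",cv2.resize(a,None,fx=7,fy=7,interpolation=cv2.INTER_CUBIC))
cv2.imwrite("pics/top0z.png",cv2.resize(b,None,fx=8,fy=8,interpolation=cv2.INTER_CUBIC))
```

```text
(no output)
```

View pics/side0z.png

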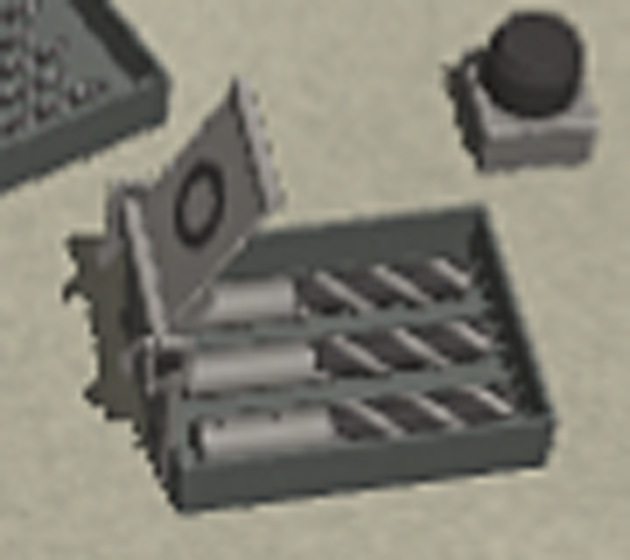

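View pics/top0z.png

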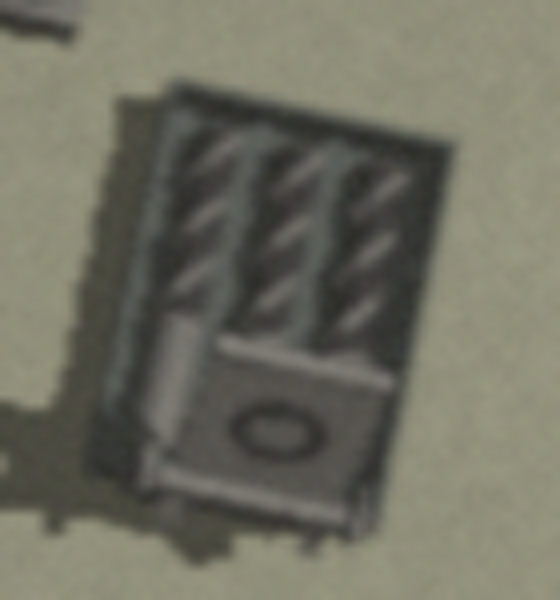

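Side, full pixels: edge ends near (319,237) and (324.5,253.5); hinge ends near (303,252) and (308,273). Top: edge ends near (332.5,198) and (354,203); hinge ends near (325.5,213.5) and (348,220). The next step is to triangulate these.

```bash
cat > h.py <<'E'
import numpy as np, cv2
from workcell import r
def K(i):
    f=210/np.tan(np.radians(i["fov_y"]/2)); return np.array([[f,0,i["cx"]],[0,f,i["cy"]],[0,0,1]])
def norm(i,p): return cv2.undistortPoints(np.array([[p]],float),K(i),np.array([i["k1"],0,0,0.]))[0,0]
def tri(ia,pa,ib,pb):
    P=[np.c_[np.array(i["R"]),np.array(i["t"])] for i in (ia,ib)]
    X=cv2.triangulatePoints(P[0],P[1],norm(ia,pa).reshape(2,1),norm(ib,pb).reshape(2,1)); return (X[:3]/X[3]).ravel()
def plane(i,p,z):
    R,t=np.array(i["R"]),np.array(i["t"]); c=-R.T@t; d=R.T@np.r_[norm(i,p),1]; return c+d*(z-c[2])/d[2]
def proj(i,X):
    R,t=np.array(i["R"]),np.array(i["t"])
    return cv2.projectPoints(np.array(X,float).reshape(-1,1,3),cv2.Rodrigues(R)[0],t,K(i),np.array([i["k1"],0,0,0.]))[0].reshape(-1,2)
E
python3 - <<'E'
from h import *
s=r.camera_info("side");t=r.camera_info("top")
S=lambda u,v:((u+.5)/7-.5+285,(v+.5)/7-.5+225)
T=lambda u,v:((u+.5)/8-.5+305,(v+.5)/8-.5+155)
np.set_printoptions(precision=1,suppress=True)
for n,a,b in [("edgeL",(240,85),(220,345)),("edgeR",(278,200),(392,382)),("hinL",(125,190),(165,470)),("hinR",(160,340),(345,520)),("backL",(485,205),(175,85)),("backR",(550,415),(452,145))]:
    X=tri(s,S(*a),t,T(*b)); print(n,X,proj(s,X)-S(*a),proj(t,X)-T(*b))
print("backL32",plane(t,T(175,85),32),"backR32",plane(t,T(452,145),32),"side",plane(s,S(485,205),32),plane(s,S(550,415),32))
print("hin85",plane(t,T(165,470),85),plane(t,T(345,520),85))
E
```

```text
edgeL [ 621.2 -157.7  157.4] [[ 0.3 -0.1]] [[-0.1  0.3]]
edgeR [ 610.  -214.4  160.3] [[ 0. -0.]] [[-0.  0.]]
hinL [ 584.5 -146.    98.4] [[ 0.9 -0.1]] [[-0.2  0.9]]
hinR [ 570.4 -210.5   90.4] [[ 0.3 -0. ]] [[-0.1  0.3]]
backL [ 739.4 -157.7   34.4] [[-0.2  0. ]] [[ 0.  -0.2]]
backR [ 716.9 -260.6   35.1] [[ 0.4 -0.1]] [[-0.1  0.3]]
backL32 [ 739.5 -157.8   32. ] backR32 [ 718.6 -261.6   32. ] side [ 741.1 -156.1   32. ] [ 717.2 -258.8   32. ]
hin85 [ 588.4 -148.3   85. ] [ 571.8 -211.7   85. ]
```

```bash
cat >> h.py <<'E'
from scipy.spatial.transform import Rotation as Ro
def tool(st=None):
    st=st or r.state(); q=np.array(st["ee_rot"]); return Ro.from_quat(np.r_[q[1:],q[0]]).as_matrix(), np.array(st["ee_pos"])
E
python3 - <<'E'
from h import *
np.set_printoptions(precision=4,suppress=True)
R,p=tool(); print(R,p)
ex=np.array([.978,-.209,0])
a=lambda v:np.degrees(np.arctan2(v[1],v[0]))
print("x,z heading",a(R[:,0]),a(R[:,2]))
s=r.camera_info("side");t=r.camera_info("top")
# neighbours
for p_ in [(277,239),(303,262),(236,251),(265,240),(293,235)]: print(p_,plane(t,p_,100),plane(t,p_,10))
tgt=np.array([690,-200,250.]); print(R.T@(tgt-p))
E
```

```text
[[ 0.9078 -0.0005  0.4194]
 [-0.4194 -0.0008  0.9078]
 [-0.0001 -1.     -0.001 ]] [230.5819 499.1233 230.8366]
x,z heading -24.799097156979908 65.20090677017828
(277, 239) [513.3844 -14.0468 100.    ] [517.7951 -13.6177  10.    ]
(303, 262) [451.6601 -86.202  100.    ] [451.0122 -91.6863  10.    ]
(236, 251) [478.6943  97.7384 100.    ] [480.262 107.329  10.   ]
(265, 240) [510.1058  18.8916 100.    ] [514.2478  22.0202  10.    ]
(293, 235) [525.0942 -57.9244 100.    ] [530.4646 -61.0913  10.    ]
[ 710.2898  -18.7947 -441.9738]
```

```bash
python3 -m inch '[[-1,[0,-0.005,0],-6.4],[-1,[0,-0.005,0],-6.4],[-1,[0.0285,0,-0.0295],0],[-1,[0.0285,0,-0.0295],0],[-1,[0.0285,0,-0.0295],0],[-1,[0.0285,0,-0.0295],0],[-1,[0.0285,0,-0.0295],0],[-1,[0.0285,0,-0.0295],0],[-1,[0.0285,0,-0.0295],0],[-1,[0.0285,0,-0.0295],0]]' 30; python3 -m inch '[[-1,[0.0285,0,-0.0295],0],[-1,[0.0285,0,-0.0295],0],[-1,[0.0285,0,-0.0295],0],[-1,[0.0285,0,-0.0295],0],[-1,[0.0285,0,-0.0295],0],[-1,[0.0285,0,-0.0295],0],[-1,[0.0285,0,-0.0295],0],[-1,[0.0285,0,-0.0295],0],[-1,[0.0285,0,-0.0295],0],[-1,[0.0285,0,-0.0295],0]]'
```

```text
t: 1.15
ee_pos: [405.2, 219.5, 241.3]
ee_rot: [0.703, -0.703, 0.074, -0.074]
ft_force: [0.5, 0.5, -0.2]
grip_width: 0.004
t: 2.15
ee_pos: [622.7, -128.3, 241.0]
ee_rot: [0.703, -0.703, 0.074, -0.074]
ft_force: [1.0, 0.2, 0.1]
grip_width: -0.001
```

Run:
```python
from h import *
np.set_printoptions(precision=4,suppress=True)
R,p=tool(); print(R,p,r.state()["joint_pos"])
print(R.T@(np.array([665,-197,240])-p))
for n in ("side","top","wrist"):
    cv2.imwrite(f"pics/{n}1.png",r.read_camera(n)[:,:,::-1])
```

```text
[[ 0.9781 -0.0004  0.2079]
 [-0.2079  0.0002  0.9781]
 [-0.0005 -1.      0.0001]] [ 622.6726 -128.3228  240.9663] [-0.2609  0.4886  1.2383  0.      1.4151 -1.6222]
[ 55.683    0.9373 -58.3749]
```

View pics/wrist1.png

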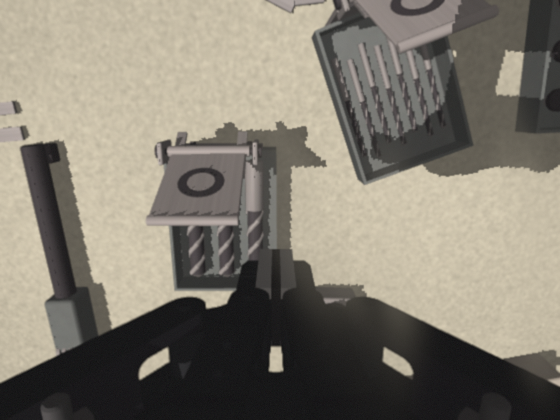

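View pics/side1.png

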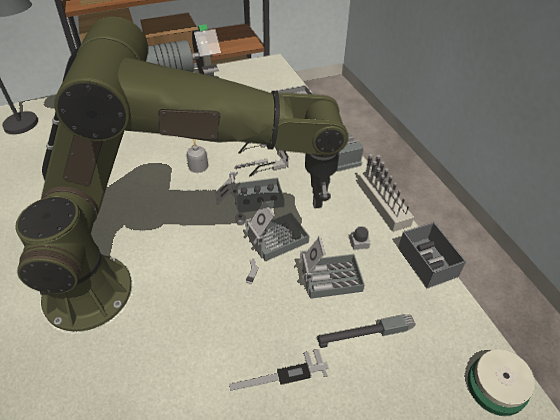

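In the wrist picture the thick tray is aligned with the image. The hinge runs from about (160,152) to (254,152) and the tag edge from (148,220) to (241,219). I'll use it to check the geometry.

```bash
python3 - <<'E'
from h import *
np.set_printoptions(precision=1,suppress=True)
w=r.camera_info("wrist");t=r.camera_info("top");s=r.camera_info("side")
print("hinge85",plane(w,(167,151),85),plane(w,(250,152),85), "edges@159",plane(w,(148,220),159),plane(w,(241,220),159))
T=lambda u,v:((u+.5)/8-.5+305,(v+.5)/8-.5+155)
S=lambda u,v:((u+.5)/7-.5+285,(v+.5)/7-.5+225)
print(tri(w,(148,220),s,S(278,200)),tri(w,(241,219),s,S(240,85)),tri(w,(148,220),t,T(392,382)),tri(w,(241,219),t,T(220,345)))
print("tray back z32",plane(w,(177,289),32))
E
python3 - <<'E'
import cv2
a=cv2.imread("pics/wrist1.png")[130:300,135:290]
cv2.imwrite("pics/wrist1z.png",cv2.resize(a,None,fx=3.5,fy=3.5,interpolation=cv2.INTER_CUBIC))
E
```

```text
hinge85 [ 572.1 -207.7   85. ] [ 587.2 -141.7   85. ] edges@159 [ 608.5 -209.1  159. ] [ 621.1 -150.5  159. ]
[ 610.6 -211.   155.4] [ 623.3 -151.9  149.9] [ 613.7 -218.9  136.1] [ 625.6 -157.1  138.4]
tray back z32 [ 717.9 -256.    32. ]
```

View pics/wrist1z.png

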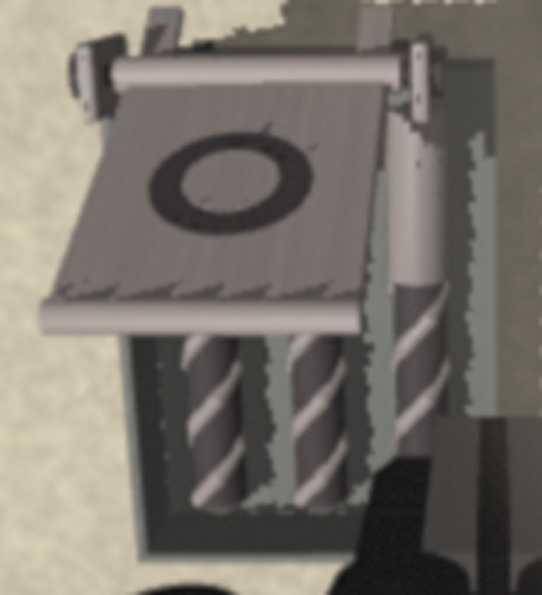

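Both measurements agree: pivot about (579,-176.5,85), tray yaw about -12°, tag about 62° above level. I'll move to 70 mm behind the hinge and descend to z = 140.

```bash
python3 -m inch '[[-1,[0.018,0,-0.028],0],[-1,[0.019,0,-0.028],0],[-1,[0,0,0],0],[-1,[0,0.025,0],0],[-1,[0,0.025,0],0],[-1,[0,0.025,0],0],[-1,[0,0.026,0],0],[-1,[0,0,0],0]]'
python3 - <<'E'
from h import *
np.set_printoptions(precision=3,suppress=True)
R,p=tool(); P=np.array([579,-176.5,85]); print("rel tool axes",R.T@(p-P), r.state()["joint_pos"])
for n in ("side","wrist"):
    cv2.imwrite(f"pics/{n}2.png",r.read_camera(n)[:,:,::-1])
a=cv2.imread("pics/side2.png")[200:300,270:380]
cv2.imwrite("pics/side2z.png",cv2.resize(a,None,fx=6,fy=6,interpolation=cv2.INTER_CUBIC))
# tcp waypoints rel pivot (back x, up z)
prev=None
for f in range(62,231,8):
    t=np.radians(f); n=np.array([np.sin(t),-np.cos(t)])
    C=58*np.array([np.cos(t),np.sin(t)])+1.5*n
    o=np.interp(f,[165,195],[11,-11]); q=C+[o,0]
    print(f,q, None if prev is None else q-prev); prev=q
E
```

```text
t: 3.1
ee_pos: [645.0, -187.5, 136.7]
ee_rot: [0.704, -0.703, 0.076, -0.071]
ft_force: [0.2, 0.2, -0.7]
grip_width: 0.0
rel tool axes [ 66.531 -52.126   2.97 ] [-0.337  0.656  1.226  0.     1.266 -1.7  ]
62 [39.554 50.507] None
70 [32.247 53.989] [-7.307  3.482]
78 [24.526 56.421] [-7.721  2.432]
86 [16.542 57.754] [-7.984  1.333]
94 [ 8.45  57.963] [-8.092  0.209]
102 [ 0.408 57.044] [-8.042 -0.919]
110 [-7.428 55.015] [-7.836 -2.029]
118 [-14.905  51.915] [-7.477 -3.1  ]
126 [-21.878  47.805] [-6.973 -4.111]
134 [-28.211  42.764] [-6.333 -5.041]
142 [-33.781  36.89 ] [-5.57  -5.873]
150 [-38.479  30.299] [-4.698 -6.591]
158 [-42.215  23.118] [-3.735 -7.181]
166 [-45.648  15.487] [-3.433 -7.631]
174 [-53.125   7.554] [-7.478 -7.932]
182 [-59.484  -0.525] [-6.358 -8.08 ]
190 [-64.713  -8.594] [-5.229 -8.069]
198 [-66.625 -16.496] [-1.912 -7.902]
206 [-63.788 -24.077] [ 2.837 -7.581]
214 [-59.923 -31.19 ] [ 3.865 -7.112]
222 [-55.106 -37.695] [ 4.817 -6.505]
230 [-49.431 -43.466] [ 5.675 -5.772]
```

View pics/side2z.png

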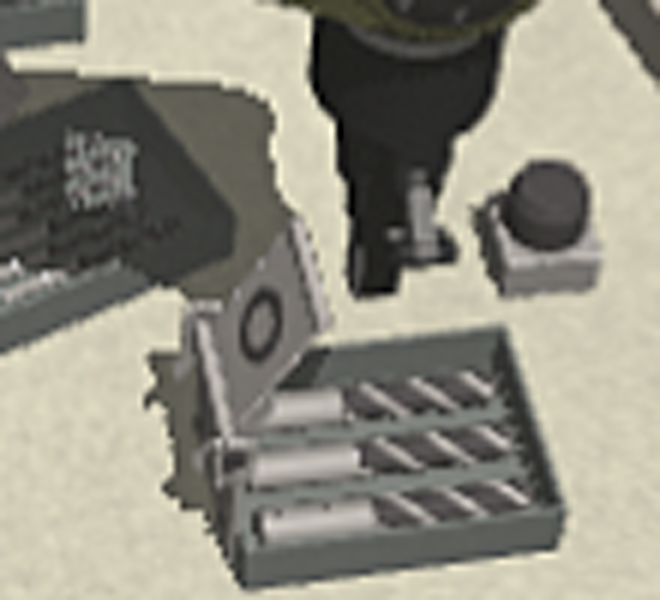

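View pics/wrist2.png

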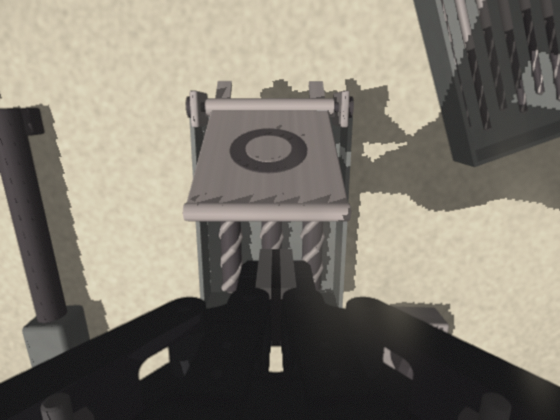

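The side picture shows the fingertip behind the tag with a clear gap, the tip near crop (372,292). In the wrist picture the finger is centred at column 276 and the tag at about 268, so they line up. Now the gentle push, following the arc.

```bash
python3 -m inch '[[-1,[-0.0068,0,0],0],[-1,[-0.0068,0,0],0],[-1,[-0.0068,0,0],0],[-1,[-0.0068,0,0],0],[-1,[-0.0037,-0.0017,0],0],[-1,[-0.0037,-0.0017,0],0],[-1,[-0.0039,-0.0012,0],0],[-1,[-0.0039,-0.0012,0],0],[-1,[-0.004,-0.0007,0],0],[-1,[-0.004,-0.0007,0],0]]'
python3 - <<'E'
from h import *
np.set_printoptions(precision=3,suppress=True)
R,p=tool(); P=np.array([579,-176.5,85]); print("rel tool axes",R.T@(p-P), r.state()["ft_force"])
for n in ("side","wrist"):
    cv2.imwrite(f"pics/{n}3.png",r.read_camera(n)[:,:,::-1])
a=cv2.imread("pics/side3.png")[200:300,270:380]
b=cv2.imread("pics/wrist3.png")
cv2.imwrite("pics/c3.png",np.hstack([cv2.resize(a,(440,400),interpolation=cv2.INTER_CUBIC),cv2.resize(b,(360,400))[:, :]]))
E
```

```text
t: 4.2
ee_pos: [597.0, -178.7, 147.5]
ee_rot: [0.703, -0.703, 0.074, -0.074]
ft_force: [0.4, 0.3, -0.5]
grip_width: 0.002
rel tool axes [ 18.074 -62.471   1.6  ] [ 0.352  0.303 -0.503]
```

View pics/c3.png

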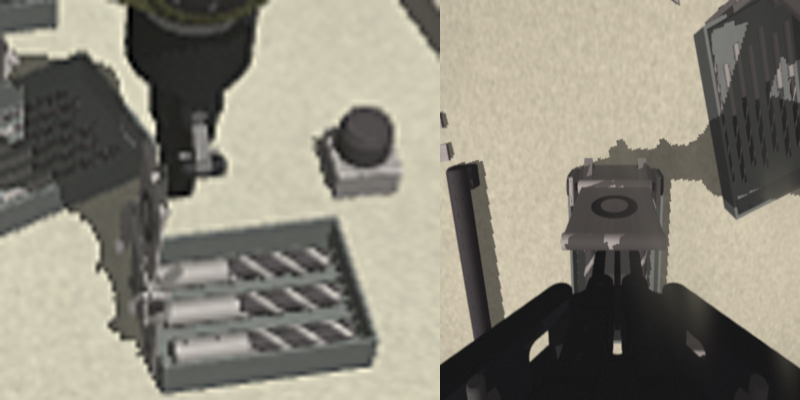

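The tag is now nearly upright: in the side crop it is edge-on at (150,200), and the finger is behind it. The force is negligible. I'll carry on over the top.

```bash
python3 -m inch '[[-1,[-0.0048,0.0017,0],0],[-1,[-0.0048,0.0017,0],0],[-1,[-0.004,0.001,0],0],[-1,[-0.004,0.001,0],0],[-1,[-0.0039,0.001,0],0],[-1,[-0.0039,0.001,0],0],[-1,[-0.0037,0.0016,0],0],[-1,[-0.0037,0.0016,0],0],[-1,[-0.0035,0.0021,0],0],[-1,[-0.0035,0.0021,0],0]]'; python3 -m inch '[[-1,[-0.0032,0.0025,0],0],[-1,[-0.0032,0.0025,0],0],[-1,[-0.0028,0.0029,0],0],[-1,[-0.0028,0.0029,0],0],[-1,[-0.0023,0.0033,0],0],[-1,[-0.0023,0.0033,0],0]]'
python3 - <<'E'
from h import *
np.set_printoptions(precision=3,suppress=True)
R,p=tool(); P=np.array([579,-176.5,85]); print("rel tool axes",R.T@(p-P), r.state()["ft_force"])
for n in ("side","wrist"):
    cv2.imwrite(f"pics/{n}4.png",r.read_camera(n)[:,:,::-1])
a=cv2.imread("pics/side4.png")[200:300,270:380]
b=cv2.imread("pics/wrist4.png")
cv2.imwrite("pics/c4.png",np.hstack([cv2.resize(a,(440,400),interpolation=cv2.INTER_CUBIC),cv2.resize(b,(360,400))[:, :]]))
E
```

```text
t: 5.3
ee_pos: [558.1, -170.4, 132.5]
ee_rot: [-0.703, 0.703, -0.074, 0.074]
ft_force: [1.1, -0.3, 1.1]
grip_width: -0.001
t: 5.9
ee_pos: [542.0, -167.0, 115.0]
ee_rot: [0.703, -0.703, 0.074, -0.074]
ft_force: [-0.3, 0.2, 0.5]
grip_width: 0.002
rel tool axes [-38.216 -29.955   1.629] [-0.268  0.191  0.527]
```

View pics/c4.png

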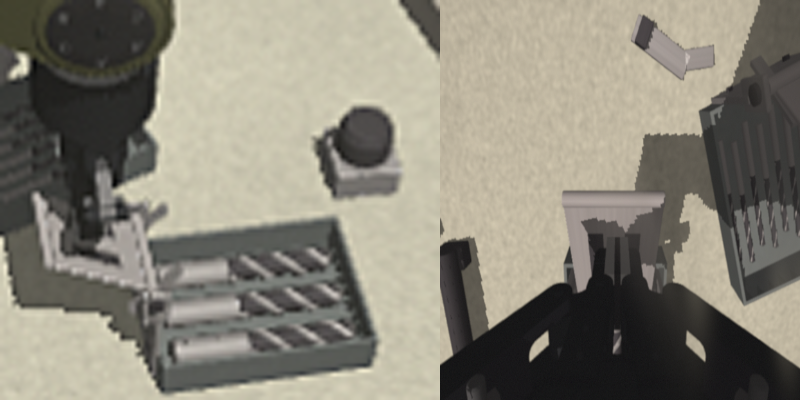

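The tag is tilted forward at about 150°; in the wrist view its face is in front of the finger with the edge at row 197. Everything else looks undisturbed, so I'll continue.

```bash
python3 -m inch '[[-1,[-0.0019,0.0036,0],0],[-1,[-0.0019,0.0036,0],0],[-1,[-0.0017,0.0038,0],0],[-1,[-0.0017,0.0038,0],0],[-1,[-0.0037,0.004,0],0],[-1,[-0.0037,0.004,0],0],[-1,[-0.0032,0.004,0],0],[-1,[-0.0032,0.004,0],0],[-1,[-0.0026,0.004,0],0],[-1,[-0.0026,0.004,0],0]]'; python3 -m inch '[[-1,[-0.001,0.004,0],0],[-1,[-0.001,0.004,0],0],[-1,[0.0014,0.0038,0],0],[-1,[0.0014,0.0038,0],0],[-1,[0.0019,0.0036,0],0],[-1,[0.0019,0.0036,0],0]]'
python3 - <<'E'
from h import *
np.set_printoptions(precision=3,suppress=True)
R,p=tool(); P=np.array([579,-176.5,85]); print("rel tool axes",R.T@(p-P), r.state()["ft_force"])
for n in ("side","wrist"):
    cv2.imwrite(f"pics/{n}5.png",r.read_camera(n)[:,:,::-1])
a=cv2.imread("pics/side5.png")[200:300,270:380]
b=cv2.imread("pics/wrist5.png")
cv2.imwrite("pics/c5.png",np.hstack([cv2.resize(a,(440,400),interpolation=cv2.INTER_CUBIC),cv2.resize(b,(360,400))[:, :]]))
E
```

```text
t: 7.0
ee_pos: [516.3, -161.5, 76.2]
ee_rot: [0.703, -0.703, 0.074, -0.074]
ft_force: [0.1, 0.1, 0.2]
grip_width: -0.002
t: 7.6
ee_pos: [521.2, -162.6, 53.3]
ee_rot: [0.703, -0.703, 0.074, -0.074]
ft_force: [-0.1, 0.5, 0.6]
grip_width: 0.001
rel tool axes [-59.411  31.7     1.602] [-0.053  0.549  0.645]
```

View pics/c5.png

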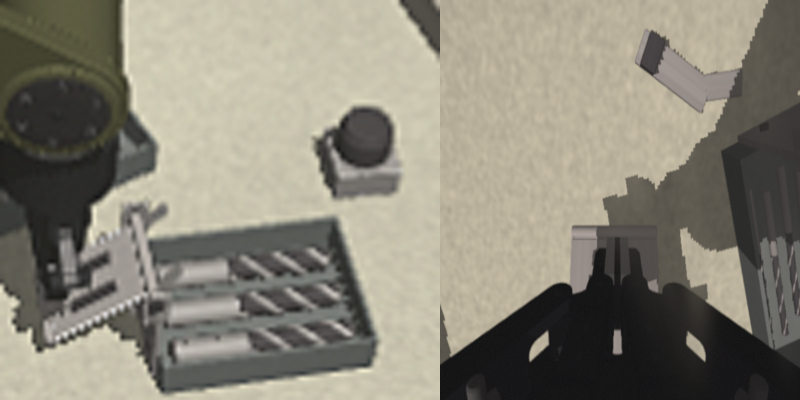

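The tag, bars showing, is past level in the side crop, and the finger is on its outer half. I'll take the last part slower and watch the force.

```bash
python3 -m inch '[[-1,[0.0024,0.0033,0],0],[-1,[0.0024,0.0033,0],0],[-1,[0.0014,0.0015,0],0],[-1,[0.0014,0.0015,0],0],[-1,[0,0,0],0]]'; python3 -m inch '[[-1,[0.0014,0.0014,0],0],[-1,[0,0,0],0]]';  python3 - <<'E'
from h import *
np.set_printoptions(precision=3,suppress=True)
R,p=tool(); P=np.array([579,-176.5,85]); print("rel tool axes",R.T@(p-P), [r.state()["ft_force"] for _ in range(1)])
cv2.imwrite("pics/side6.png",r.read_camera("side")[:,:,::-1])
a=cv2.imread("pics/side6.png")[200:300,260:370]
cv2.imwrite("pics/c6.png",cv2.resize(a,(660,600),interpolation=cv2.INTER_CUBIC))
E
```

```text
t: 8.2
ee_pos: [528.6, -164.1, 43.9]
ee_rot: [0.703, -0.703, 0.074, -0.074]
ft_force: [0.4, -0.5, -0.2]
grip_width: 0.0
t: 8.4
ee_pos: [529.9, -164.4, 42.6]
ee_rot: [-0.703, 0.703, -0.074, 0.074]
ft_force: [-0.7, 0.5, -0.8]
grip_width: 0.003
rel tool axes [-50.493  42.39    1.613] [array([-0.731,  0.532, -0.835])]
```

View pics/c6.png

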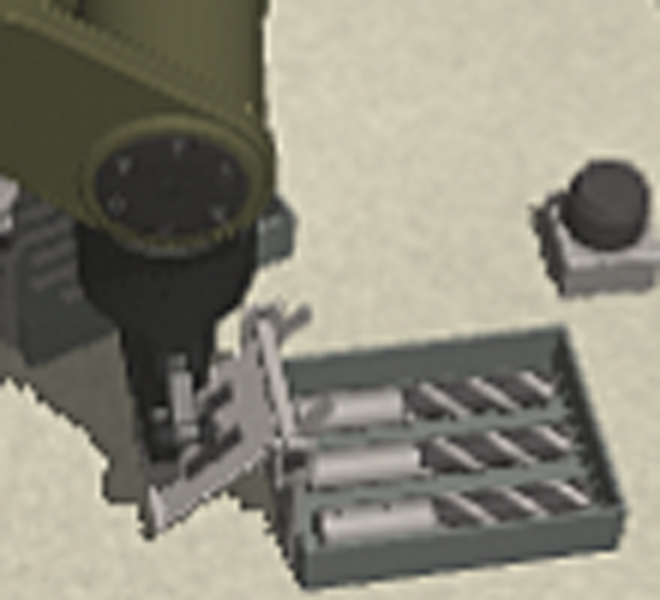

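```bash
python3 - <<'E'
from h import *
np.set_printoptions(precision=1,suppress=True)
s=r.camera_info("side")
ex=np.array([.978,-.208,0]);ey=np.array([.208,.978,0]);P=np.array([579,-176.5,85])
for f in (214,222,226,230):
    t=np.radians(f); E=P+80*(np.cos(t)*ex+np.sin(t)*np.array([0,0,1]))
    q=proj(s,[E-30*ey,E+30*ey,P-30*ey]); print(f,(q-[260,200])*6)
E
for i in 1; do python3 -m inch '[[-1,[0.0008,0.0006,0],0],[-1,[0,0,0],0]]'; python3 -m inch '[[-1,[0.0008,0.0006,0],0],[-1,[0,0,0],0]]'; done
```

```text
214 [[135.2 513.7]
 [115.4 406.7]
 [286.5 436.2]]
222 [[150.2 523.1]
 [130.  416.4]
 [286.5 436.2]]
226 [[158.6 527.1]
 [138.2 420.7]
 [286.5 436.2]]
230 [[167.5 530.7]
 [146.9 424.4]
 [286.5 436.2]]
t: 8.65
ee_pos: [530.7, -164.6, 42.1]
ee_rot: [-0.703, 0.703, -0.074, 0.074]
ft_force: [-0.1, 0.8, 0.1]
grip_width: -0.004
t: 8.85
ee_pos: [531.4, -164.7, 41.4]
ee_rot: [0.703, -0.703, 0.074, -0.074]
ft_force: [-0.3, 0.7, -0.3]
grip_width: 0.001
```

```bash
python3 -m inch '[[-1,[0.0008,0.0006,0],0],[-1,[0.0008,0.0006,0],0],[-1,[0,0,0],0]]'
python3 - <<'E'
from h import *
cv2.imwrite("pics/side7.png",r.read_camera("side")[:,:,::-1])
a=cv2.imread("pics/side7.png")[200:300,260:370]
cv2.imwrite("pics/c7.png",cv2.resize(a,(660,600),interpolation=cv2.INTER_CUBIC))
E
```

```text
t: 9.15
ee_pos: [533.0, -165.1, 40.2]
ee_rot: [0.703, -0.703, 0.074, -0.074]
ft_force: [-1.2, 1.2, 0.9]
grip_width: 0.0
```

View pics/c7.png

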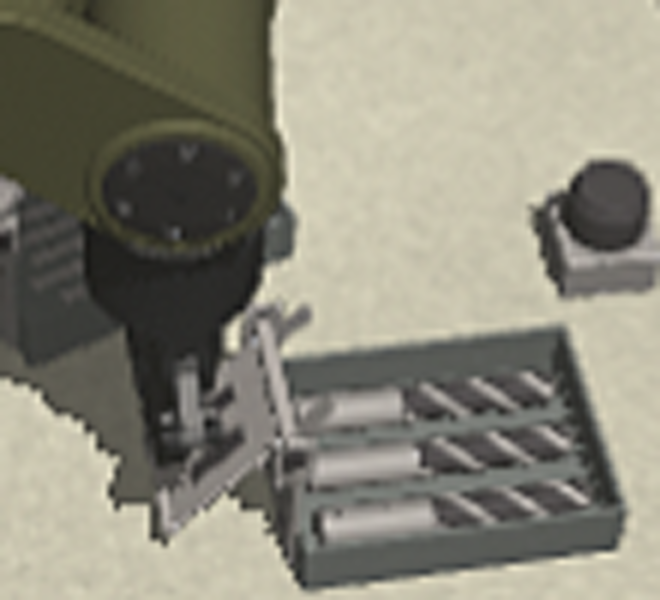

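The edge end has moved from (152,525) to about (163,532) in the crop and the tray has not moved. I'll go on in 1 mm steps.

```bash
python3 -m inch '[[-1,[0.0008,0.0006,0],0],[-1,[0,0,0],0]]'
```

```text
t: 9.4
ee_pos: [533.3, -165.1, 39.9]
ee_rot: [0.703, -0.703, 0.074, -0.073]
ft_force: [-7.8, 1.7, 7.5]
grip_width: 0.001
```

```bash
python3 -m inch '[[-1,[0.0008,0.0006,0],0],[-1,[0,0,0],0]]'
```

```text
t: 9.6
ee_pos: [533.6, -165.2, 39.6]
ee_rot: [0.703, -0.703, 0.075, -0.073]
ft_force: [-13.1, 4.6, 15.4]
grip_width: 0.005
```

Run:
```python
from h import *
print(r.state()["ft_force"],r.state()["torque"])
cv2.imwrite("pics/side8.png",r.read_camera("side")[:,:,::-1])
a=cv2.imread("pics/side8.png")[200:300,260:370]
cv2.imwrite("pics/c8.png",cv2.resize(a,(660,600),interpolation=cv2.INTER_CUBIC))
```

```text
[-13.11531193   4.5530979   15.44968319] [0.51405967 2.3911323  0.01788851]
```

View pics/c8.png

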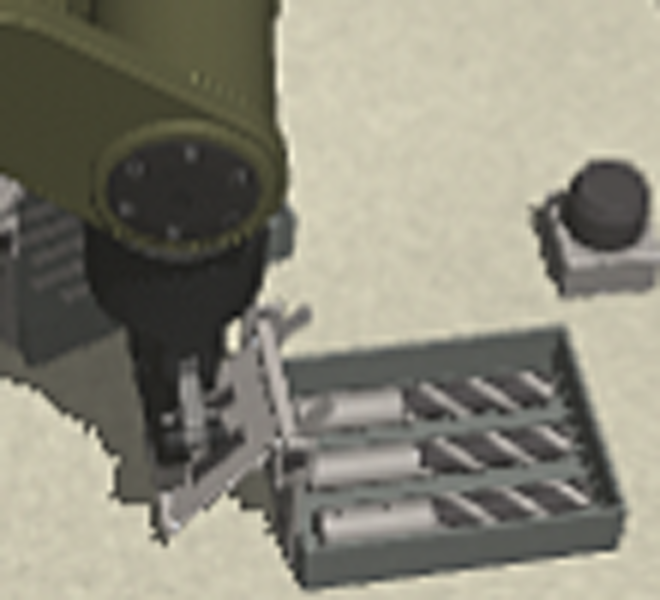

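The tag is on its stop: the force climbed to about 20 N. That is firmer than I wanted, because I sent the second 1 mm step without checking the first. I'll back off along the normal now, then go up.

```bash
python3 -m inch '[[-1,[-0.002,-0.0016,0],0],[-1,[-0.004,-0.003,0],0],[-1,[-0.008,-0.006,0],0],[-1,[-0.016,-0.012,0],0],[-1,[-0.016,-0.016,0],0],[-1,[-0.01,-0.03,0],0],[-1,[0,-0.04,0],0],[-1,[0,-0.045,0],0],[-1,[0,-0.045,0],0],[-1,[0,0,0],0]]'; python3 -m inch '[[-1,[-0.02,0,0.03],0],[-1,[-0.02,0,0.04],0],[-1,[-0.02,0,0.04],0],[-1,[-0.02,0,0.04],0],[-1,[0,0,0],0]]'
python3 - <<'E'
from h import *
for n in ("side","top","wrist"): cv2.imwrite(f"pics/{n}9.png",r.read_camera(n)[:,:,::-1])
a=cv2.imread("pics/side9.png")[200:300,260:370]
cv2.imwrite("pics/c9.png",cv2.resize(a,(660,600),interpolation=cv2.INTER_CUBIC))
E
```

```text
t: 10.65
ee_pos: [481.1, -154.3, 243.9]
ee_rot: [-0.702, 0.704, -0.07, 0.077]
ft_force: [-0.1, -0.5, -1.7]
grip_width: 0.002
t: 11.15
ee_pos: [431.2, 13.1, 237.7]
ee_rot: [0.704, -0.703, 0.072, -0.073]
ft_force: [1.0, -0.5, 0.3]
grip_width: 0.0
```

View pics/c9.png

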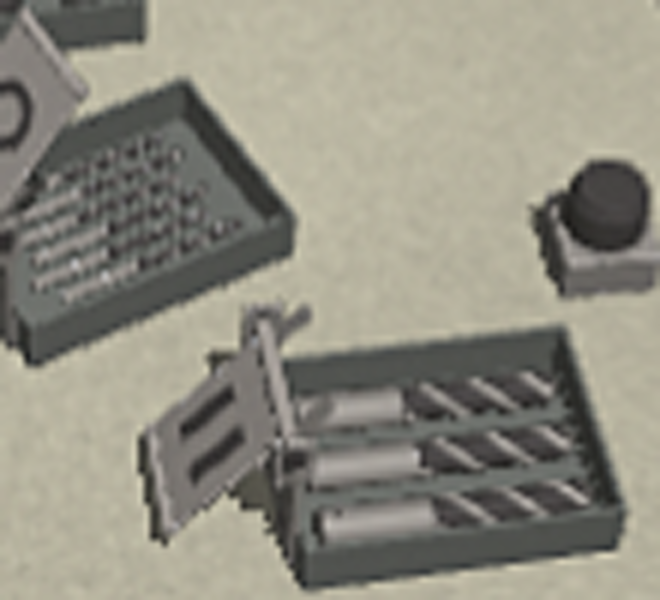

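View pics/top9.png

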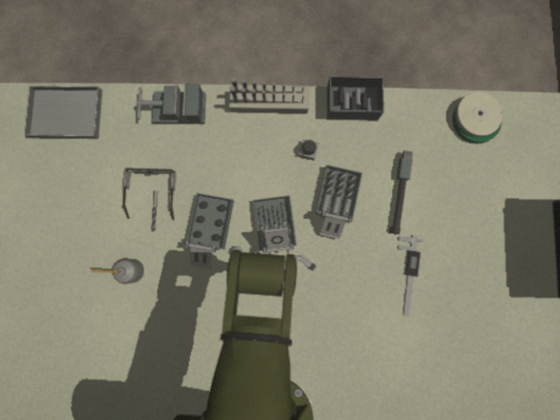

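View pics/wrist9.png

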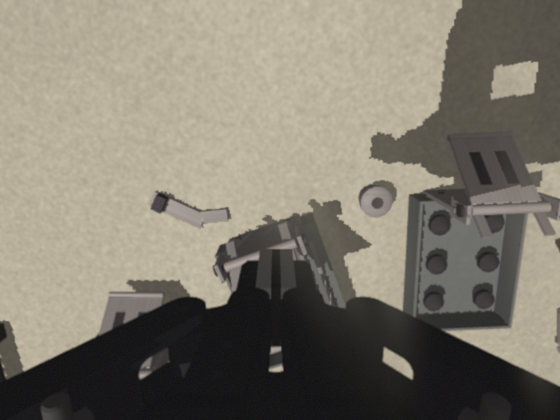

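The side crop shows the tag forward and down with two bars showing, edge ends near (150,437) and (166,537), and the tray corners where they were. In the top view the other trays and tags look unchanged. I'll measure the tag angle and compare the pictures before and after.

Run:
```python
from h import *
np.set_printoptions(precision=1,suppress=True)
a=cv2.imread("pics/top9.png")[155:250,300:375]; cv2.imwrite("pics/top9z.png",cv2.resize(a,None,fx=6,fy=6,interpolation=cv2.INTER_CUBIC))
for n in("side","top"):
    A=cv2.imread(f"pics/{n}0.png",0).astype(np.float32);B=cv2.imread(f"pics/{n}9.png",0).astype(np.float32)
    boxes={"side":{"thick":(318,255,368,300),"thin":(245,205,310,258),"sink":(212,172,290,212),"gauge":(243,258,262,285)},"top":{"thick":(320,165,362,200),"thin":(250,195,300,248),"gauge":(290,250,318,272),"sink":(188,192,235,270)}}[n]
    for k,(x0,y0,x1,y1) in boxes.items():
        sh,c=cv2.phaseCorrelate(A[y0:y1,x0:x1].copy(),B[y0:y1,x0:x1].copy()); print(n,k,np.array(sh).round(2),round(c,2), "mean|d|",round(float(abs(A-B)[y0:y1,x0:x1].mean()),1))
s=r.camera_info("side")
ex=np.array([.978,-.208,0]);ey=np.array([.208,.978,0])
S=lambda u,v:((u+.5)/6-.5+260,(v+.5)/6-.5+200)
print("edge R/L rays z=24",plane(s,S(166,535),24),plane(s,S(150,437),24))
```

```text
side thick [0.1 0.4] 0.87 mean|d| 8.1
side thin [-0.  0.] 0.97 mean|d| 8.1
side sink [ 0.2 -0.2] 0.62 mean|d| 20.8
side gauge [-0.   0.5] 0.99 mean|d| 10.0
top thick [ 0.6 -0.1] 0.93 mean|d| 7.4
top thin [ 0.1 -0. ] 0.93 mean|d| 7.2
top gauge [ 0.6 -0.2] 0.57 mean|d| 20.5
top sink [-0.  -0.2] 0.63 mean|d| 14.9
edge R/L rays z=24 [ 520.3 -195.6   24. ] [ 533.  -142.2   24. ]
```

View pics/top9z.png

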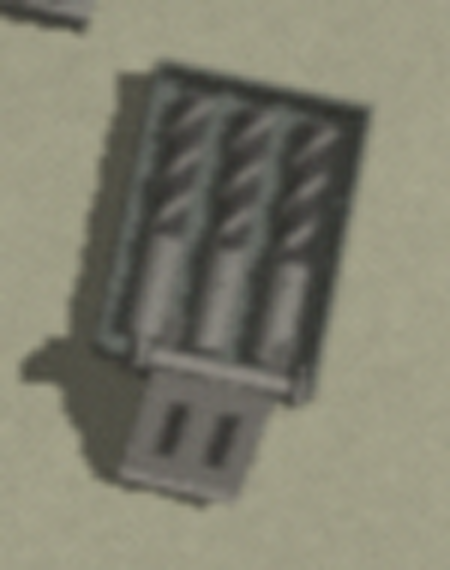

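Run:
```python
from h import *
np.set_printoptions(precision=1,suppress=True)
s=r.camera_info("side");t=r.camera_info("top")
S=lambda u,v:((u+.5)/6-.5+260,(v+.5)/6-.5+200)
T=lambda u,v:((u+.5)/6-.5+300,(v+.5)/6-.5+155)
P=np.array([579,-176.5,85]);ex=np.array([.978,-.208,0])
E=(tri(s,S(166,533),t,T(236,495))+tri(s,S(150,437),t,T(125,470)))/2
d=E-P; print(E,"deg below level",np.degrees(np.arctan2(-d[2],-d@ex)))
for n,b in (("side",(340,250,372,300)),("top",(322,160,366,185))):
    A=cv2.imread(f"pics/{n}0.png",0).astype(np.float32);x0,y0,x1,y1=b
    for m in ("6","9"):
        try: B=cv2.imread(f"pics/{n}{m}.png",0).astype(np.float32)
        except Exception: continue
        print(n,m,cv2.phaseCorrelate(A[y0:y1,x0:x1].copy(),B[y0:y1,x0:x1].copy(),cv2.createHanningWindow((x1-x0,y1-y0),cv2.CV_32F)))
```

```text
[ 529.3 -168.2   23.2] deg below level 50.83819525752212
side 6 ((0.009559569536980561, -0.002050700504359071), 1.0073112005740403)
side 9 ((-0.00929309751406393, 0.02790737187574166), 1.0049607098102569)
top 9 ((0.345365002960488, 0.4956391958587929), 0.9311347872416178)[ WARN:0@0.479] global loadsave.cpp:275 findDecoder imread_('pics/top6.png'): can't open/read file: check file path/integrity
```

The tag measures 50.8° below level, so it is on its stop. In the side view the tray has moved by less than 0.05 px. Handing in.

Run:
```python
from workcell import r
print(r.state()["t"],r.hand_in())
```

```text
the job is handed in; nothing more can be done
11.3 None
```

I pushed the thick-drill tray's tag from behind with the shut fingers, over its hinge and down onto the lower stop. I backed the gripper clear and handed the job in at 11.3 s.

**Last checks**
- **Tag:** it shows the two bars and measures about 51° below level, against a stop angle of 50°.
- **Thick tray:** the side view shows a shift of less than 0.05 px. The top view disagreed, giving about 0.3–0.5 px (around 1 mm). I put that down to changed shadows and the tag having left that part of the picture.
- **Everything else:** the other two trays, their tags and the gauge look unchanged in the final pictures. The image comparison was clean for the thin tray. It was unreliable for the countersink tray, and for the gauge in the top view, because of the arm and its shadow. I judged the remaining objects only by eye.

**Firmer push than intended:** during the push the readings stayed at about 2 N or less. At the stop I sent a second 1 mm step without checking the first, and the force reached about 20 N before I backed off. The tag and tray showed no visible shift from it.

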